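# Seat a tube block on the sloping pipetting stand

### The job

Load the long tube block onto the sloping pipetting stand: set it flat on the upper part of the plate, clear of the two fences, and let go so that it slides down by itself to rest in the low corner. Then push it home, first against one fence and then the other, gently but until both stiff buffer bars have sunk fully in and the block sits flush against the fences. Leave it there, and don't disturb the other things on the bench.

Things in the scene. Friction and masses are not known exactly. Their poses are not given: they have to be found in the camera images.
- block_center (a point): Centre (half-way up) of the long tube block: plain aluminium, 90 (its x) x 46 (its y) x 36 mm high (its z), 0.28 to 0.42 kg, 5 x 3 round black wells on top. It starts flat on the bench; grasp it across the 46 mm (fingers closing along its y). Either end may go first. The small square aluminium block is not wanted.
- plate: The stand's sloping white plate, 190 (its x) x 150 (its y) x 8 mm, slippery (friction about 0.1), on soft rubber mounts (4 N/mm sideways). Origin: centre of its upper surface; z is its outward normal, x points up the steeper slope (11 degrees, roughly towards the robot), y up the other slope (10 degrees, roughly to the right). The low corner is at -x, -y. The block goes with its long side along x, flat on the plate.
- set_down (a point): Point on the plate's surface at x = +4, y = -16 mm. A block set down centred here is clear of both bars and, released, slides by itself until it rests against them: its centre then at about plate x = -33 to -25, y = -35 to -29 mm. Pushed home it is 5 mm further down in both. Block and stand are delicate: they must never press on each other with more than 25 N.
- low_mark (a point): Point on the plate's surface at x = -83, y = -10 mm: at the low fence, an aluminium bar 22 mm tall across the plate's low end (130 mm along y). The fence is adjustable and clamped at an unknown setting, new every time: its face is at plate x = -83 to -75 mm. Its black buffer bar, 90 mm wide along y and 12 mm tall, centred here 12 mm above the plate, stands 5 mm proud of the face.
- side_mark (a point): Point on the plate's surface at x = -10, y = -63 mm: at the side fence, an aluminium bar 22 mm tall along the plate's low long side (x = -68 to +92 mm). It too is clamped at an unknown setting: face at plate y = -63 to -57 mm. Its black buffer bar, 110 mm long along x and 12 mm tall, centred here 12 mm above the plate, stands 5 mm proud of the face.
- low_bar (a joint): How far the low fence's buffer bar is pushed in, m: 0 out (5 mm proud, as it starts), 0.005 flush. No spring: it stays where pushed. It yields at 7 to 8 N, more than the block's weight gives; once flush, the block meets the solid fence and the force climbs steeply. Push with closed fingers on the middle of the block's upper end, towards the plate's -x, until about 11 N is felt.
- side_bar (a joint): The same for the side fence's buffer bar (0 out, 0.005 flush; same stiffness): pushed by pressing on the middle of the block's upper long side, towards the plate's -y.
- small_center (a point): Centre of the small square aluminium block (44 x 44 x 36 mm), a bystander, loose.
- reagent_center (a point): Centre of a glass reagent bottle with a blue cap, 66 mm across, 130 mm high, a bystander, loose.
Mind the look-alikes: they are no part of the job. Leave any turquoise look-alike of the part that bears plate alone.

How it is judged:
On the way, in this order (a step that is already met when the one before it is completed fails the run):
1. the block lies flat on the plate, let go, still well up the slope from both bars (contact force between block and the fingers below 0.05 N and contact force between block and plate above 0.5 N and x of block_center in the frame of plate above -0.013 m and y of block_center in the frame of plate above -0.027 m and z of block_center in the frame of plate below 0.022 m).
2. the block has slid down by itself into the low corner and rests there, not held, with the bars still out (contact force between block and the fingers below 0.05 N and linear speed of block below 0.01 m/s and x of block_center in the frame of plate below -0.019 m and y of block_center in the frame of plate below -0.02 m and value of joint each of low_bar, side_bar below 0.0025 m), for 0.2 s.
3. the block is pushed home by hand and both bars are in (contact force between block and the fingers above 1 N and value of joint each of low_bar, side_bar above 0.004 m), for 0.1 s.
At the end, for the whole second after the job is handed in: Both buffer bars are pushed in by more than 4 of their 5 mm, the block lies flat on the plate in the low corner against the fences (its centre below plate x = -28 and y = -32 mm, parallel to the plate's x within 3 degrees, underside within 3 mm of the plate), at rest and released (value of joint each of low_bar, side_bar above 0.004 m and x of block_center in the frame of plate below -0.028 m and y of block_center in the frame of plate below -0.032 m and z of block_center in the frame of plate below 0.021 m and angle between the x axis of block and the x axis of plate, either way round below 0.05 rad and angle between the z axis of block and the z axis of plate, either way round below 0.05 rad and linear speed of block below 0.01 m/s and contact force between block and the fingers below 0.05 N); the robot touches nothing.
It fails at once if block and stand press on each other with more than 25 N (contact force between block and plate above 25 N).
It fails at once if a bystander is moved by more than 30 mm (distance of any of small_center, reagent_center from where it was at the start of the episode above 0.03 m).
It also fails if it takes over 50 s, if anything falls off the work surface, if the arm or the gripper's body presses on something with over 40 N, if the wrist force passes 120 N, or if a joint passes its speed limit or range.

### The arm

A 6-joint arm with a two-finger parallel gripper is mounted at the origin on the work surface. World frame = base frame: x ahead of the robot, y to its left, z up, the work surface at z = 0. Lengths are in m, angles in rad, forces in N, time in s.
With the tool pointing down it reaches from about 0.3 to 0.875 m from the base axis. Payload 6.4 kg.
Tool frame: the origin (TCP) lies midway between the tips of the shut fingers; the grasp point (between the pads) lies 19 mm behind it (ctrl.tcp_to_grasp is the distance from the TCP to the grasp point, in m); z points along the fingers, y is the direction in which the jaws open and shut (so a half turn about z gives the same grasp; the last joint's range is limited). The gripper opens to 85 mm and grips with 20 to 120 N. Pads are 22 mm wide; open, the fingers measure 114 mm over their backs; the gripper's body (76 mm by 85 mm) begins 54 mm behind the grasp point. The pads swing forward as they close: fully open they stand 13 mm farther back than shut.
Start: joints at [-1.351, 0.181, 1.607, -0, 1.354, -0.206], TCP at [0.238, -0.524, 0.231] pointing down, gripper open.
Joint ranges: [-2.99, 2.99], [-0.89, 2.07], [0.3, 2.58], [-1.14, 4.28], [0, 2.63], [-3.12, 3.12]. Speed limits (rad/s): [2.57, 2.57, 3.01, 3.14, 3.14, 3.14].

### API

Orientations are given as a unit quaternion [w, x, y, z].
In Python, from bench import monitor, imaging, order, spotter, ctrl gives the robot as it stands.
- The arm moves only by the shell command python3 -m pendant 'ROWS'. ROWS is JSON, a list that holds one entry, the list of rows, each a list of 5 numbers: the shift along the world's x, y, z in mm, then the turn about the world's z in degrees, then the finger opening in mm, from 0 to 85.4. A call has 1 to 8 rows; each row shifts and turns the commanded pose from where the row before left it; what a row does not reach is not made up. A row lasts 1/8 s, in which the tool goes at most 62.5 mm and 10.7 degrees, less where a joint would pass 70% of its speed; a pose out of reach is approached as far as the arm can. A call with a gripper value outside its range is refused whole. The fingers move at their own pace and stop on an object; the grip force is fixed at half the most. Time passes only in rows, so rows that do not move let the fingers close. It gives the time, the measured TCP pose, the force and the opening at its end, in the units of the state.
- monitor.get_obs(): the state, without advancing time (a new reading comes with each control period).
- imaging.camera(name): name is "side" or "top" or "wrist"; returns a dict with "img" (384x512x3 uint8, red, green, blue), "vfov" (degrees; the focal length in pixels is half the picture's height over the tangent of half this angle, whatever the lens; pixels are square), "cx", "cy" (the principal point, pixels), "origin" and "orientation" of the camera in the world. Camera axes: x right, y down, z forward; pixel columns grow to the right and rows downward; lengths in m; the calibration is good to about 2 mm. A picture is of the moment at which its call begins. There is no depth.
- order.hand_in(): hands the job in, once; it reports no verdict.
Trained networks look in the newest picture that a camera, given by its name, has taken for a name from the list of things; names that differ only in an ending like _2 or _b are one class to them, and where a whole thing is asked for, a point or a joint stands for the part that bears it (a point fixed in the world has none). Each returns a list of dicts, best first, with "confidence" (0 to 1); they miss things now and then, are a little off and sometimes report something else, mostly with a low value. They report only what shows in the picture. A call takes as long as a camera call. They do not tell look-alikes from the thing itself.
- spotter.recognise(camera, thing): "at" ([x, y, z] in m, in the coordinates of the camera as it stood for that picture, good to about 4 mm: the middle of the surface that is visible of it).
- spotter.tip_of(camera, thing): "at" ([x, y, z] in m, in the coordinates of the camera as it stood for that picture, good to about 4 mm: a listed point, or the origin of a listed thing).
The state is a dict: "time_s": time; "q": joint angles; "dq": joint speeds; "joint_efforts": joint torques, N m; "eef_pos": TCP position; "eef_rot": TCP orientation; "wrist_force": force on the tool from outside, world axes, zero at the start; "torque": the same for the moment, N m; "opening": opening from 0.0 (shut) to 1.0 (fully open).
Only numpy, scipy, OpenCV 4.12 (cv2) and the standard library are available. Lean on these libraries where they do the work, as an engineer would, in place of code of your own. Each camera call takes 0.05 s, during which the arm holds its last target. There are 200 camera calls.

## Working session

There is one attempt and no reset: what is moved stays moved. The work goes in short steps, Python scripts to look and compute and a shell command to move; the robot and the scene stay as the last step left them, time stands still between calls to the robot, and variables do not carry over. Pictures are saved under pics/ and viewed, about 8 in all and at most 12, crops included, and the job is handed in when it is done.

```bash
mkdir -p pics; cat > h.py <<'E'
import numpy as np, cv2
from bench import monitor, imaging, order, spotter, ctrl
from scipy.spatial.transform import Rotation as R
def rot(q): return R.from_quat([q[1],q[2],q[3],q[0]])
def shot(n,save=None):
    c=imaging.camera(n)
    if save: cv2.imwrite(f'pics/{save}.png',c['img'][:,:,::-1])
    return c
def w(c,p): return np.array(c['origin'])+rot(c['orientation']).apply(p)
def K(c): return c['img'].shape[0]/2/np.tan(np.radians(c['vfov']/2))
def pix(c,P):
    p=rot(c['orientation']).inv().apply(np.array(P)-c['origin']); return np.array([c['cx'],c['cy']])+K(c)*p[:2]/p[2]
def ray(c,u,v,z):
    d=rot(c['orientation']).apply([(u-c['cx'])/K(c),(v-c['cy'])/K(c),1]); o=np.array(c['origin']); return o+d*(z-o[2])/d[2]
E
python3 - <<'E'
from h import *
np.set_printoptions(precision=4,suppress=True)
s=monitor.get_obs();print(s['time_s'],s['eef_pos'],s['eef_rot'],s['wrist_force'],s['opening'],ctrl.tcp_to_grasp)
ims=[]
for n in ['top','side']:
    c=shot(n,n+'0');print(n,c['origin'],c['orientation'],c['vfov'],c['cx'],c['cy'])
    for t in ['block_center','plate','set_down','low_mark','side_mark','small_center','reagent_center']:
        for r in spotter.tip_of(n,t)[:4]:
            P=w(c,r['at']);print(n,t,round(r['confidence'],2),P,pix(c,P).round())
E
```

```text
0.0 [ 0.2374 -0.5231  0.2304] [-0.0009  0.9774  0.2113  0.    ] [-0.0515 -0.5113  0.7363] 0.9967455746946216 0.0187
top [0.3901 0.0154 1.1134] [ 0.0308 -0.7035  0.7092 -0.0351] 44.40496461079579 258.4248262721754 193.65271370835055
top block_center 0.91 [0.5969 0.2343 0.0155] [162. 151.]
top plate 0.7 [ 0.2448 -0.2471  0.07  ] [377. 303.]
top plate 0.45 [ 0.5165 -0.1479  0.0634] [328. 181.]
top set_down 0.98 [ 0.5164 -0.1928  0.0746] [349. 180.]
top set_down 0.57 [ 0.2381 -0.2318  0.0779] [370. 307.]
top low_mark 0.76 [ 0.3236 -0.2294  0.0572] [366. 267.]
top low_mark 0.65 [ 0.6013 -0.1796  0.0568] [341. 144.]
top side_mark 0.73 [ 0.5162 -0.1484  0.0626] [328. 181.]
top side_mark 0.65 [ 0.2474 -0.1831  0.061 ] [346. 302.]
top small_center 0.89 [0.441  0.0586 0.0163] [237. 216.]
top small_center 0.33 [ 0.5192 -0.1456  0.0624] [327. 179.]
top reagent_center 0.6 [0.7142 0.1266 0.061 ] [206.  96.]
side [-0.0351  0.888   0.7392] [ 0.1277 -0.2234  0.8516 -0.4567] 46.45750432799921 250.8618216107832 197.32343557817086
side block_center 0.9 [0.5923 0.2397 0.0168] [167. 247.]
side plate 0.95 [ 0.5222 -0.2042  0.0701] [273. 160.]
side plate 0.84 [ 0.2425 -0.243   0.0703] [365. 176.]
side plate 0.61 [ 0.5172 -0.1953  0.0678] [273. 162.]
side set_down 0.81 [ 0.5177 -0.1972  0.0717] [273. 161.]
side set_down 0.63 [ 0.2423 -0.2306  0.0733] [363. 177.]
side low_mark 0.93 [ 0.3239 -0.2303  0.0525] [336. 177.]
side low_mark 0.73 [ 0.5982 -0.1843  0.0557] [249. 161.]
side side_mark 0.75 [ 0.5178 -0.1469  0.0612] [265. 171.]
side side_mark 0.63 [ 0.243  -0.186   0.0564] [357. 190.]
side small_center 0.78 [0.4369 0.0642 0.0149] [255. 228.]
side small_center 0.26 [ 0.5171 -0.1454  0.0608] [265. 171.]
side reagent_center 0.57 [0.7127 0.1315 0.0623] [155. 198.]
```

```bash
python3 - <<'E'
import cv2
a=cv2.imread('pics/top0.png')[60:360,120:430];cv2.imwrite('pics/c1.png',cv2.resize(a,None,fx=2,fy=2))
a=cv2.imread('pics/side0.png')[120:290,120:420];cv2.imwrite('pics/c2.png',cv2.resize(a,None,fx=2.5,fy=2.5))
E
```

```text
(no output)
```

View pics/c1.png

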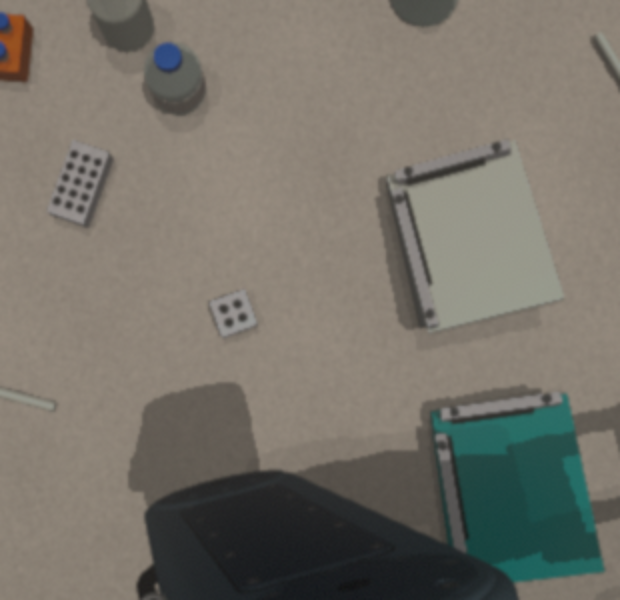

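View pics/c2.png

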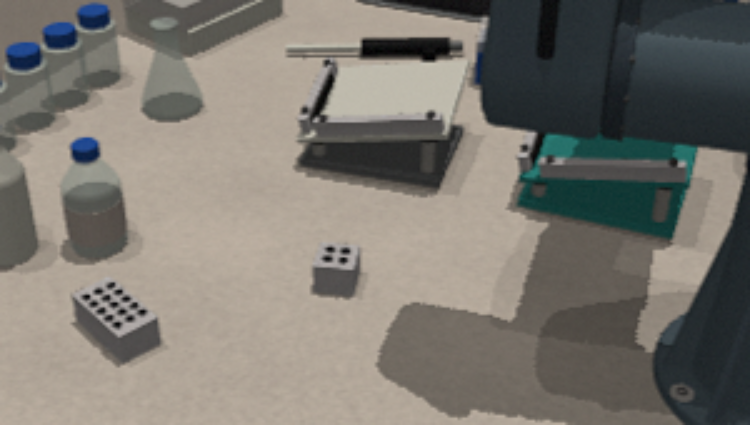

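Candidates in the top view: for the block, long 5x3 block (162,151) versus small 2x2 block (237,216). I choose the long one. For the stand, white (≈350,180) versus turquoise (≈375,305). I choose the white one. Next I move over the white stand for a close wrist view.

```bash
python3 -m pendant '[[[0,0,40,0,85],[30,45,20,0,85],[35,50,20,0,85],[35,50,10,0,85],[35,50,0,0,85],[35,50,0,0,85],[20,50,0,0,85],[0,0,0,0,85]]]'
python3 - <<'E'
from h import *
np.set_printoptions(precision=4,suppress=True)
c=shot('wrist','w1');print(c['origin'],c['orientation'],c['vfov'],monitor.get_obs()['eef_pos'])
for t in ['plate','set_down','low_mark','side_mark']:
    for r in spotter.tip_of('wrist',t)[:2]:
        P=w(c,r['at']);print(t,round(r['confidence'],2),P,pix(c,P).round())
c=shot('top','t1')
a=cv2.imread('pics/top0.png')
for u,v in [(154,166.5),(166,136)]: print(ray(c,u,v,.036))
E
```

```text
time_s: 1.8
eef_pos: [0.4277, -0.2269, 0.3211]
eef_rot: [-0.0, 0.977, 0.214, 0.0]
wrist_force: [0.3, -0.6, -0.2]
opening: 0.997
[ 0.5011 -0.1932  0.4616] [ 0.1339  0.8314 -0.5323 -0.0864] 58.778649320320085 [ 0.4271 -0.2287  0.321 ]
plate 0.87 [ 0.5257 -0.205   0.0673] [270.  65.]
plate 0.8 [ 0.2417 -0.2466  0.0742] [205. 288.]
set_down 0.9 [ 0.2393 -0.2279  0.0728] [192. 284.]
set_down 0.76 [ 0.5148 -0.1898  0.0709] [253.  68.]
low_mark 0.76 [ 0.3247 -0.2235  0.0571] [215. 223.]
side_mark 0.86 [ 0.5205 -0.1416  0.0559] [216.  44.]
side_mark 0.72 [ 0.2449 -0.1847  0.0591] [165. 263.]
[0.5557 0.2491 0.036 ]
[0.6271 0.2222 0.036 ]
```

View pics/w1.png

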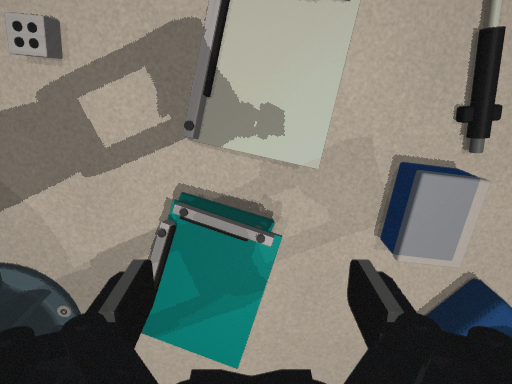

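The picture shows the white plate only partly, at (200-350, 0-165), with the turquoise one below it at (145-280, 190-365). I shift forward so the white plate is fully in view.

```bash
python3 -m pendant '[[[55,5,0,0,85],[55,5,0,0,85],[40,10,0,0,85],[0,0,0,0,85]]]'
python3 - <<'E'
from h import *
np.set_printoptions(precision=4,suppress=True)
c=shot('wrist','w2');print(c['origin'],c['orientation'],monitor.get_obs()['eef_pos'],c['cx'],c['cy'])
for t in ['plate','set_down','low_mark','side_mark']:
    for r in spotter.tip_of('wrist',t)[:2]:
        P=w(c,r['at']);print(t,round(r['confidence'],2),P,pix(c,P).round())
c=shot('top','t1')
cv2.imwrite('pics/t1c.png',cv2.resize(cv2.imread('pics/t1.png')[110:250,130:290],None,fx=5,fy=4.2857))
cv2.imwrite('pics/w2c.png',cv2.resize(cv2.imread('pics/w2.png')[:,100:420],None,fx=1.5625,fy=1.5625))
E
```

```text
time_s: 2.6
eef_pos: [0.5779, -0.2104, 0.3193]
eef_rot: [-0.001, 0.977, 0.211, -0.001]
wrist_force: [-1.3, 0.6, -0.0]
opening: 0.998
[ 0.6518 -0.1772  0.4597] [ 0.1339  0.83   -0.5343 -0.0879] [ 0.5767 -0.2107  0.3196] 250.57423225043635 194.60115594400267
plate 0.98 [ 0.5286 -0.2042  0.0705] [229. 190.]
plate 0.57 [ 0.2433 -0.2444  0.0741] [177. 373.]
set_down 0.85 [ 0.2389 -0.2285  0.0726] [166. 370.]
set_down 0.66 [ 0.5134 -0.1905  0.0704] [214. 196.]
low_mark 0.94 [ 0.3222 -0.2227  0.0511] [185. 315.]
low_mark 0.62 [ 0.6008 -0.1829  0.0507] [238. 124.]
side_mark 0.96 [ 0.2457 -0.1845  0.0576] [141. 349.]
side_mark 0.88 [ 0.5179 -0.1445  0.0587] [181. 175.]
```

View pics/w2c.png

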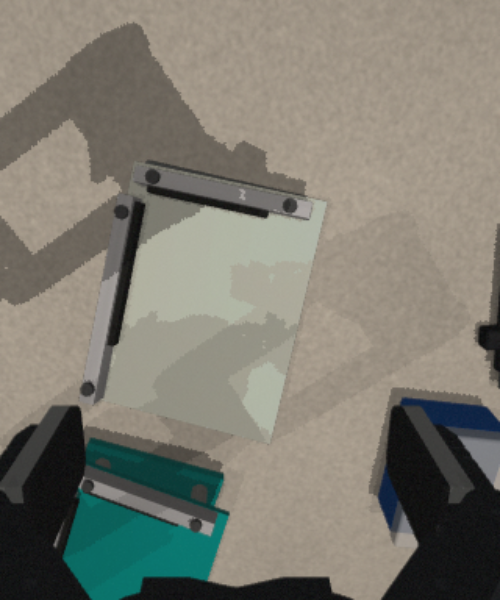

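The picture shows the white plate's corners at crop (327,200), (269,443), (82,400), (133,164), with the low fence on top and the side fence at the left. I'll fit the pose.

```bash
cat >> h.py <<'E'
def plateR(yaw): return R.from_euler('ZYX',[yaw,-np.radians(11),np.radians(10)])
E
python3 - <<'E'
from h import *
from scipy.optimize import least_squares
np.set_printoptions(precision=4,suppress=True)
c={'img':np.zeros((384,512)),'vfov':58.778649,'cx':250.574,'cy':194.601,'origin':[0.6518,-0.1772,0.4597],'orientation':[0.1339,0.83,-0.5343,-0.0879]}
t=shot('top')
cor=np.array([[-95,75,0],[95,75,0],[95,-75,0],[-95,-75,0]])/1000
wp=np.array([[327,200],[269,443],[82,400],[133,164]])/1.5625+[100,0]
tp=np.array([[515,145],[563,298],[432,329],[np.nan]*2])/2+[120,60]
net=[([4,-16,0],[.5155,-.192,.0725]),([-83,-10,0],[.6002,-.1824,.0545]),([-10,-63,0],[.5180,-.1455,.060]),([0,0,0],[.5254,-.2045,.0695])]
def f(p,full=False):
    r=plateR(p[3]);o=p[:3];e=[]
    for k,C,P,n in ((0,c,wp,4),(1,t,tp,3)):
        for i in range(n): e+=list((pix(C,o+r.apply(cor[i]))-P[i])*(1 if k==0 else 1))
    for a,b in net: e+=list((o+r.apply(np.array(a)/1000)-b)/.004)
    return np.array(e)
s=least_squares(f,[.525,-.205,.07,np.radians(-164)],loss='soft_l1')
print(s.x[:3],np.degrees(s.x[3]));print(f(s.x).reshape(-1)[:14].reshape(-1,2).round(1));print((f(s.x)[14:].reshape(-1,3)*4).round(1),'mm')
np.save('plate.npy',s.x)
# block
g=t['img'][110:200,130:200]; 
gm=g.min(2); m=(gm>np.median(gm)+18).astype(np.uint8); m=cv2.morphologyEx(m,cv2.MORPH_CLOSE,np.ones((5,5)))
n,l,st,ce=cv2.connectedComponentsWithStats(m)
for i in range(1,n):
    if st[i,4]>200:
        ys,xs=np.where(l==i); q=np.c_[xs+130,ys+110]
        W=np.array([ray(t,u,v,.036)[:2] for u,v in q]); 
        rr=cv2.minAreaRect((W*1000).astype(np.float32)); e,v=np.linalg.eigh(np.cov(W.T)); print(st[i],rr,W.mean(0),np.degrees(np.arctan2(v[1,1],v[0,1])))
E
```

```text
[ 0.5224 -0.2067  0.0723] -167.94740841637324
[[ 0.1  1.3]
 [ 0.7  1.9]
 [ 4.  -0.8]
 [-0.3 -1.3]
 [-1.5 -2.8]
 [-0.5 -0.1]
 [-3.1  1.9]]
[[-0.8 -0.2 -2.1]
 [-0.5  2.3  0.3]
 [-1.   1.1 -0.3]
 [-3.  -2.2  2.8]] mm
[ 14  21  29  40 290] ((592.9932861328125, 239.61447143554688), (41.65849685668945, 84.75077056884766), 70.95559692382812) [0.5965 0.2359] 157.99864679036898
```

```bash
python3 -m pendant '[[[0,55,0,-10,85],[0,55,0,-10,85],[0,60,0,-10,85],[0,60,0,-10,85],[5,60,0,-6.4,85],[5,60,-30,0,85],[5,55,-40,0,85],[0,43,-50,0,85]]]'
python3 -m pendant '[[[0,0,0,0,85]]]'
python3 - <<'E'
from h import *
np.set_printoptions(precision=4,suppress=True)
c=shot('wrist','w3');s=monitor.get_obs();print(c['origin'],c['orientation'],s['eef_pos'],s['eef_rot'])
for r in spotter.tip_of('wrist','block_center')[:2]:
    P=w(c,r['at']);print(round(r['confidence'],2),P,pix(c,P).round())
g=c['img'].astype(int); 
cv2.imwrite('pics/w3c.png',cv2.resize(c['img'][:,:,::-1],None,fx=1.5,fy=1.5))
E
```

```text
time_s: 3.95
eef_pos: [0.5916, 0.228, 0.2096]
eef_rot: [-0.001, 0.982, -0.19, 0.002]
wrist_force: [-0.2, -0.0, 0.3]
opening: 0.996
time_s: 4.08
eef_pos: [0.5872, 0.2281, 0.204]
eef_rot: [0.001, 0.982, -0.188, -0.004]
wrist_force: [-0.4, -0.0, 0.1]
opening: 0.995
[0.6636 0.198  0.3438] [-0.0933 -0.5537  0.8164  0.1348] [0.5892 0.2268 0.2069] [ 0.0008  0.982  -0.1889 -0.0018]
0.77 [0.5933 0.2406 0.0147] [236. 165.]
```

View pics/w3c.png

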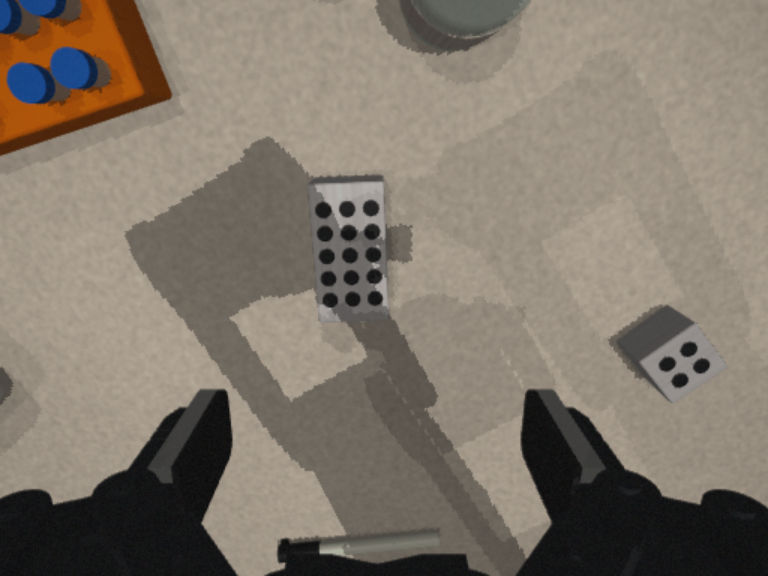

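The picture shows the 5x3 block with its top at crop (312,183), (384,179), (388,317), (320,321). It is the right one, upright and unobstructed.

```bash
python3 - <<'E'
from h import *
np.set_printoptions(precision=4,suppress=True)
c={'img':np.zeros((384,512)),'vfov':58.778649,'cx':250.574,'cy':194.601,'origin':[0.6636,0.198,0.3438],'orientation':[-0.0933,-0.5537,0.8164,0.1348]}
P=np.array([ray(c,u/1.5,v/1.5,.036) for u,v in [(312,183),(384,179),(388,317),(320,321)]])
print(P.mean(0),[np.linalg.norm(P[i]-P[(i+1)%4]).round(4) for i in range(4)])
for a,b in((0,3),(1,2)):
    d=P[b]-P[a];print(np.degrees(np.arctan2(d[1],d[0])))
# wells rows
for a,b in (((323,210),(330,299)),((347,209),(352,299)),((371,208),(375,298))):
    d=ray(c,b[0]/1.5,b[1]/1.5,.036)-ray(c,a[0]/1.5,a[1]/1.5,.036);print(np.degrees(np.arctan2(d[1],d[0])))
print(ray(c,349/1.5,255/1.5,.036))
s=monitor.get_obs();q=s['eef_rot'];print('toolY',rot(q).apply([0,1,0]),s['eef_pos'])
E
```

```text
[0.5948 0.2409 0.036 ] [np.float64(0.0427), np.float64(0.0878), np.float64(0.0442), np.float64(0.0882)]
159.37795490659562
160.30542052106773
160.90039820523694
160.4526803888418
160.68821391987072
[0.5942 0.2425 0.036 ]
toolY [-0.3722 -0.9281  0.0005] [0.5907 0.226  0.209 ]
```

```bash
python3 -m pendant '[[[5,14,-50,2,85],[0,0,-50,0,85],[0,0,-40,0,85],[0,0,0,0,85],[0,0,0,0,85]]]'; for i in 1 2 3; do python3 -m pendant '[[[0,0,0,0,85]]]'|sed -n 2,3p;done
```

```text
time_s: 4.8
eef_pos: [0.5983, 0.2397, 0.0721]
eef_rot: [-0.001, 0.985, -0.173, 0.002]
wrist_force: [0.3, -0.3, 1.1]
opening: 0.997
eef_pos: [0.5982, 0.2403, 0.0723]
eef_rot: [-0.001, 0.985, -0.173, 0.003]
eef_pos: [0.5972, 0.2404, 0.071]
eef_rot: [-0.001, 0.985, -0.173, 0.002]
eef_pos: [0.5963, 0.2404, 0.0698]
eef_rot: [-0.0, 0.985, -0.173, 0.001]
```

```bash
python3 -m pendant '[[[-2,0,-40,0,85],[0,0,-22,0,85],[0,0,0,0,85]]]';  python3 -m pendant '[[[0,0,0,0,30],[0,0,0,0,30],[0,0,0,0,30],[0,0,0,0,30],[0,0,0,0,30],[0,0,0,0,30]]]'; python3 -m pendant '[[[0,0,10,0,30],[0,0,30,0,30],[0,0,0,0,30]]]'
```

```text
time_s: 5.55
eef_pos: [0.5918, 0.2398, 0.0045]
eef_rot: [0.001, 0.985, -0.173, -0.002]
wrist_force: [-0.5, -0.5, -1.0]
opening: 0.995
time_s: 6.3
eef_pos: [0.5952, 0.2405, 0.0085]
eef_rot: [-0.001, 0.985, -0.173, 0.001]
wrist_force: [0.2, 1.3, 5.6]
opening: 0.529
time_s: 6.68
eef_pos: [0.5956, 0.2406, 0.0492]
eef_rot: [-0.001, 0.985, -0.173, 0.002]
wrist_force: [0.5, 0.1, -2.2]
opening: 0.524
```

```bash
python3 - <<'E'
from h import *
np.set_printoptions(precision=4,suppress=True)
p=np.load('plate.npy');r=plateR(p[3]);rz=R.from_euler('z',p[3])
piv=p[:3]+r.apply([.051,.010,0]); cen=piv+rz.apply([-.045,-.023,.018])
print('pivot',piv,'held centre',cen,'TCP at contact',cen[:2],piv[2]+.008)
print('set_down',p[:3]+r.apply([.004,-.016,0]))
print(r.as_matrix())
E
```

```text
pivot [ 0.4758 -0.2267  0.0838] held centre [ 0.515  -0.1948  0.1018] TCP at contact [ 0.515  -0.1948] 0.09178291456746177
set_down [ 0.5147 -0.1922  0.0704]
[[-0.96    0.238   0.1475]
 [-0.205  -0.9562  0.2091]
 [ 0.1908  0.1705  0.9667]]
```

```bash
python3 -m pendant '[[[0,-30,50,0,30],[-10,-58,40,8,30],[-10,-58,20,8,30],[-10,-58,0,8,30],[-15,-58,0,8,30],[-15,-58,0,0,30],[-10,-58,0,0,30],[-10,-57,0,0,30]]]';python3 -m pendant '[[[0,0,0,0,30],[0,0,0,0,30]]]';python3 -m pendant '[[[0,0,0,0,30]]]';python3 -m pendant '[[[0,0,0,0,30]]]'
python3 - <<'E'
from h import *
a=shot('side');b=shot('top');
cv2.imwrite('pics/s4.png',cv2.resize(np.hstack([a['img'][90:220,200:340],b['img'][120:250,290:430]])[:,:,::-1],None,fx=2.8,fy=2.8))
E
```

```text
time_s: 7.68
eef_pos: [0.5138, -0.1891, 0.1508]
eef_rot: [-0.001, 0.994, 0.105, -0.001]
wrist_force: [-0.2, 0.0, -3.0]
opening: 0.527
time_s: 7.92
eef_pos: [0.5143, -0.1872, 0.1508]
eef_rot: [-0.001, 0.994, 0.105, -0.001]
wrist_force: [-0.1, 0.4, -3.6]
opening: 0.53
time_s: 8.05
eef_pos: [0.5149, -0.1862, 0.1513]
eef_rot: [-0.001, 0.994, 0.106, -0.0]
wrist_force: [0.4, -0.6, -2.4]
opening: 0.528
time_s: 8.18
eef_pos: [0.5153, -0.1864, 0.1518]
eef_rot: [-0.0, 0.994, 0.107, -0.0]
wrist_force: [-0.0, 0.2, -3.9]
opening: 0.528
```

View pics/s4.png

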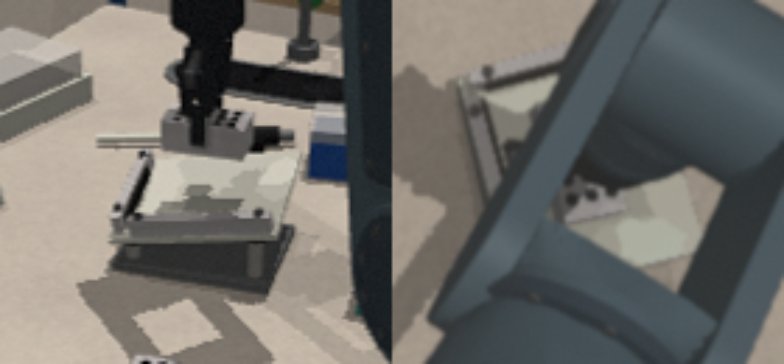

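The picture shows the block held level above the white plate, with its underside at about (205,152) in the side crop. I lower it.

```bash
python3 -m pendant '[[[0,-8,-30,0,30],[0,0,-16,0,30],[0,0,0,0,30],[0,0,0,0,30]]]';for i in 1; do python3 -m pendant '[[[0,0,-2,0,30],[0,0,0,0,30]]]'; python3 -m pendant '[[[0,0,-2,0,30],[0,0,0,0,30]]]';python3 -m pendant '[[[0,0,0,0,30]]]'; done
```

```text
time_s: 8.78
eef_pos: [0.5155, -0.1957, 0.1066]
eef_rot: [0.0, 0.994, 0.106, 0.0]
wrist_force: [-0.0, -0.4, -3.0]
opening: 0.524
time_s: 9.02
eef_pos: [0.5153, -0.1958, 0.1045]
eef_rot: [0.0, 0.994, 0.106, 0.0]
wrist_force: [0.3, -0.1, -3.3]
opening: 0.529
time_s: 9.28
eef_pos: [0.515, -0.1957, 0.1019]
eef_rot: [-0.0, 0.994, 0.105, -0.0]
wrist_force: [-0.5, 0.5, -3.7]
opening: 0.528
time_s: 9.4
eef_pos: [0.515, -0.1957, 0.1019]
eef_rot: [-0.0, 0.994, 0.105, -0.0]
wrist_force: [0.7, -0.7, -3.3]
opening: 0.523
```

```bash
for i in 1; do python3 -m pendant '[[[0,0,-2,0,30],[0,0,-2,0,30],[0,0,0,0,30]]]';python3 -m pendant '[[[0,0,-2,0,30],[0,0,0,0,30]]]'; python3 -m pendant '[[[0,0,-1,0,30],[0,0,0,0,30]]]'; python3 -m pendant '[[[0,0,-1,0,30],[0,0,0,0,30]]]';done | grep -v rot
```

```text
time_s: 9.78
eef_pos: [0.5149, -0.1956, 0.0976]
wrist_force: [-0.5, 0.0, -3.2]
opening: 0.523
time_s: 10.02
eef_pos: [0.5149, -0.1956, 0.0958]
wrist_force: [0.3, -0.2, -2.7]
opening: 0.528
time_s: 10.28
eef_pos: [0.5151, -0.1958, 0.095]
wrist_force: [1.0, 0.5, -3.1]
opening: 0.53
time_s: 10.52
eef_pos: [0.5152, -0.1958, 0.0941]
wrist_force: [0.2, 0.1, -1.8]
opening: 0.526
```

```bash
for i in 1; do python3 -m pendant '[[[0,0,0,0,30]]]';python3 -m pendant '[[[0,0,-1,0,30],[0,0,0,0,30]]]'; python3 -m pendant '[[[0,0,0,0,30]]]';done | grep -v rot
```

```text
time_s: 10.65
eef_pos: [0.5152, -0.1958, 0.0941]
wrist_force: [0.6, 0.3, -0.4]
opening: 0.526
time_s: 10.9
eef_pos: [0.5153, -0.1958, 0.0932]
wrist_force: [0.4, 0.8, 0.5]
opening: 0.525
time_s: 11.02
eef_pos: [0.5153, -0.1958, 0.0932]
wrist_force: [0.2, -0.7, -0.4]
opening: 0.525
```

```bash
for i in 1; do python3 -m pendant '[[[0,0,-1,0,30],[0,0,0,0,30]]]';python3 -m pendant '[[[0,0,-1,0,30],[0,0,0,0,30]]]'; python3 -m pendant '[[[0,0,-1,0,30],[0,0,0,0,30]]]';done | grep -v rot
python3 - <<'E'
from h import *
a=shot('side','s5');cv2.imwrite('pics/s5.png',cv2.resize(a['img'][110:200,220:320,::-1],None,fx=5,fy=5))
E
```

```text
time_s: 11.28
eef_pos: [0.5153, -0.1958, 0.0922]
wrist_force: [0.4, 1.5, 2.8]
opening: 0.527
time_s: 11.52
eef_pos: [0.5153, -0.1959, 0.0913]
wrist_force: [0.6, 1.4, 3.8]
opening: 0.533
time_s: 11.78
eef_pos: [0.5155, -0.1959, 0.0904]
wrist_force: [-0.5, 2.5, 6.4]
opening: 0.527
```

View pics/s5.png

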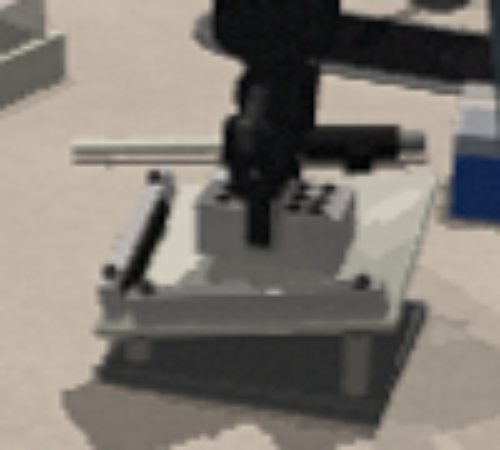

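The picture shows the block still level with its upper end touching the plate at about (340,275). I ease the grip in small steps so it tips down gently.

```bash
for i in 1; do python3 -m pendant '[[[0,0,0,0,44]]]';python3 -m pendant '[[[0,0,0,0,45]]]'; python3 -m pendant '[[[0,0,0,0,45.5]]]';done | grep -v rot
```

```text
time_s: 11.95
eef_pos: [0.5155, -0.1959, 0.0905]
wrist_force: [0.8, -0.2, 6.7]
opening: 0.526
time_s: 12.08
eef_pos: [0.5155, -0.1959, 0.0905]
wrist_force: [1.0, 1.5, 5.9]
opening: 0.533
time_s: 12.2
eef_pos: [0.5153, -0.1957, 0.0901]
wrist_force: [0.8, 1.3, 2.1]
opening: 0.535
```

```bash
for i in 1; do python3 -m pendant '[[[0,0,0,0,45.5]]]';python3 -m pendant '[[[0,0,0,0,45.7]]]';done | grep -v rot
python3 - <<'E'
from h import *
a=shot('side','s6');cv2.imwrite('pics/s6.png',cv2.resize(a['img'][110:200,220:320,::-1],None,fx=5,fy=5))
E
```

```text
time_s: 12.32
eef_pos: [0.515, -0.1957, 0.0898]
wrist_force: [1.1, 1.5, 2.2]
opening: 0.533
time_s: 12.45
eef_pos: [0.5147, -0.1955, 0.0895]
wrist_force: [-0.1, 0.8, -0.4]
opening: 0.535
```

View pics/s6.png

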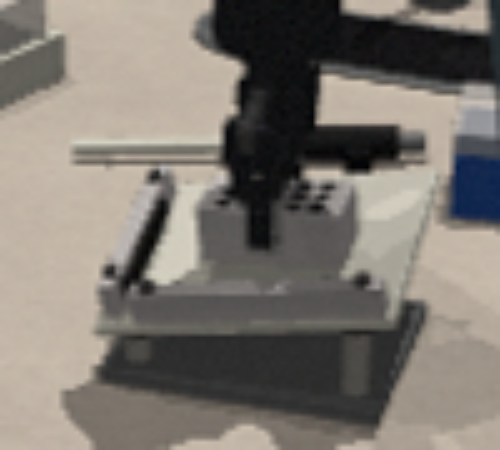

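```bash
for i in 1; do python3 -m pendant '[[[0,0,-1,0,45.7],[0,0,0,0,45.7]]]';python3 -m pendant '[[[0,0,-1,0,45.7],[0,0,0,0,45.7]]]';python3 -m pendant '[[[0,0,-1,0,45.7],[0,0,0,0,45.7]]]';done | grep -v rot
```

```text
time_s: 12.75
eef_pos: [0.5148, -0.1956, 0.0886]
wrist_force: [0.8, 1.5, 0.1]
opening: 0.536
time_s: 13.0
eef_pos: [0.515, -0.1957, 0.0878]
wrist_force: [2.0, 1.1, 0.7]
opening: 0.537
time_s: 13.25
eef_pos: [0.515, -0.1957, 0.0869]
wrist_force: [0.4, 0.9, 1.1]
opening: 0.537
```

```bash
for i in 1; do python3 -m pendant '[[[0,0,-1,0,45.7],[0,0,0,0,45.7]]]';python3 -m pendant '[[[0,0,-1,0,45.7],[0,0,0,0,45.7]]]';python3 -m pendant '[[[0,0,-1,0,45.7],[0,0,0,0,45.7]]]';done | grep -v rot
python3 - <<'E'
from h import *
a=shot('side','s7');cv2.imwrite('pics/s7.png',cv2.resize(a['img'][110:200,220:320,::-1],None,fx=5,fy=5))
E
```

```text
time_s: 13.5
eef_pos: [0.515, -0.1957, 0.0859]
wrist_force: [1.0, 1.6, -0.0]
opening: 0.535
time_s: 13.75
eef_pos: [0.5151, -0.1958, 0.085]
wrist_force: [1.1, 0.9, 0.9]
opening: 0.536
time_s: 14.0
eef_pos: [0.5153, -0.1959, 0.0843]
wrist_force: [0.6, 1.3, 3.4]
opening: 0.531
```

View pics/s7.png

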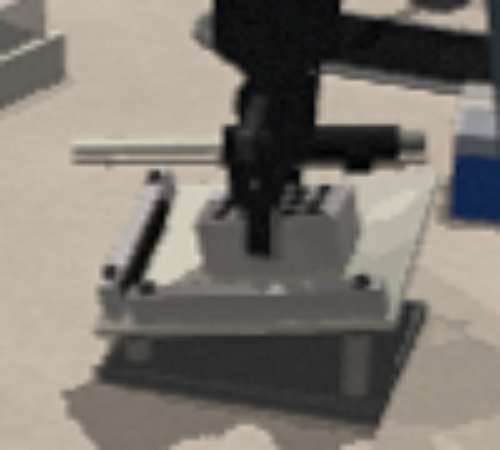

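The picture shows the block pitched parallel to the slope, its lower edge running (205,275)-(350,280). Release now.

```bash
python3 -m pendant '[[[0,0,0,0,68],[0,0,0,0,68],[0,0,4,0,68],[0,0,25,0,68],[0,0,40,0,68],[0,0,40,0,68]]]'
python3 - <<'E'
from h import *
np.set_printoptions(precision=4,suppress=True)
p=np.load('plate.npy');r=plateR(p[3])
a=shot('side','s8');
for x in spotter.tip_of('side','block_center')[:2]: print(x['confidence'],r.inv().apply(w(a,x['at'])-p[:3])*1000)
b=shot('wrist','w8')
for x in spotter.tip_of('wrist','block_center')[:2]: print(x['confidence'],r.inv().apply(w(b,x['at'])-p[:3])*1000)
cv2.imwrite('pics/v8.png',np.hstack([cv2.resize(a['img'][110:200,220:320,::-1],(400,360)),cv2.resize(b['img'][:,50:434,::-1],(400,400))[:360]]))
print(b['origin'],b['orientation'])
E
```

```text
time_s: 14.8
eef_pos: [0.5148, -0.1957, 0.1941]
eef_rot: [-0.0, 0.994, 0.105, -0.0]
wrist_force: [0.4, 0.4, -0.2]
opening: 0.798
0.87 [-28.5709 -29.2935  16.2585]
0.58 [-31.3203 -35.3449  17.2982]
[ 0.5958 -0.1799  0.3395] [ 0.1236  0.768  -0.621  -0.0964]
```

View pics/v8.png

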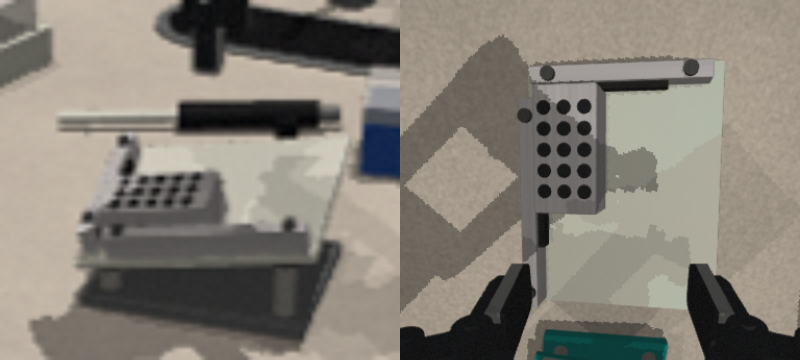

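The picture shows the block slid down and resting against both bars, parallel to the plate, with the bars still proud. Next is the push on the upper end.

```bash
python3 - <<'E'
from h import *
np.set_printoptions(precision=4,suppress=True)
p=np.load('plate.npy');r=plateR(p[3])
for n,a in (('low start',[.045,-.032,.015]),('low touch',[.027,-.032,.015]),('side start',[-.032,.025,.015]),('side touch',[-.032,.0055,.015])): print(n,p[:3]+r.apply(a))
c=shot('wrist')
P=[pix(c,p[:3]+r.apply(np.array(a)/1000)) for a in ([16,-32,36],[-29,-9,36],[-29,-32,36])];print(np.array(P)) # check vs picture
s=monitor.get_obs();print(s['eef_pos'])
for i in range(3):
  c=shot('side')
  for x in spotter.tip_of('side','block_center')[:1]: print(x['confidence'],r.inv().apply(w(c,x['at'])-p[:3])*1000)
E
```

```text
low start [ 0.4738 -0.1822  0.09  ]
low touch [ 0.4911 -0.1785  0.0865]
side start [ 0.5613 -0.2209  0.085 ]
side touch [ 0.5566 -0.2022  0.0817]
[[214.3982 207.8168]
 [245.768  144.5403]
 [213.6046 144.6062]]
[ 0.5147 -0.1956  0.1926]
0.78 [-30.0072 -30.8636  18.8818]
0.58 [-28.7523 -30.3178  17.3111]
0.8 [-29.8338 -28.2956  13.7628]
```

```bash
python3 -m pendant '[[[-20,7,0,0,0],[-21,6.5,0,0,0],[0,0,0,0,0],[0,0,0,0,0],[0,0,-50,0,0],[0,0,-40,0,0],[0,0,0,0,0]]]' ; python3 -m pendant '[[[0,0,-7,0,0],[0,0,-6,0,0],[0,0,0,0,0],[0,0,0,0,0]]]'
```

```text
time_s: 16.23
eef_pos: [0.4723, -0.1809, 0.1]
eef_rot: [-0.002, 0.994, 0.105, -0.003]
wrist_force: [-0.3, 0.1, 1.5]
opening: -0.002
time_s: 16.73
eef_pos: [0.4745, -0.1825, 0.0906]
eef_rot: [0.0, 0.994, 0.106, 0.0]
wrist_force: [-0.4, 0.3, -1.0]
opening: -0.0
```

```bash
python3 -m pendant '[[[6,1.3,-1.2,0,0],[6,1.3,-1.2,0,0],[0,0,0,0,0]]]';python3 -m pendant '[[[2,0.4,-0.4,0,0],[0,0,0,0,0]]]';python3 -m pendant '[[[2,0.4,-0.4,0,0],[0,0,0,0,0]]]'
```

```text
time_s: 17.1
eef_pos: [0.4866, -0.1795, 0.0875]
eef_rot: [0.0, 0.994, 0.106, 0.0]
wrist_force: [0.1, -1.0, -0.8]
opening: 0.001
time_s: 17.35
eef_pos: [0.4881, -0.1792, 0.0871]
eef_rot: [-0.0, 0.994, 0.106, -0.0]
wrist_force: [-0.1, 0.6, -0.6]
opening: -0.001
time_s: 17.6
eef_pos: [0.4901, -0.1789, 0.0868]
eef_rot: [0.0, 0.994, 0.105, 0.0]
wrist_force: [0.4, -0.6, 0.4]
opening: -0.002
```

```bash
python3 -m pendant '[[[2,0.4,-0.4,0,0],[0,0,0,0,0]]]';python3 -m pendant '[[[2,0.4,-0.4,0,0],[0,0,0,0,0]]]'
```

```text
time_s: 17.85
eef_pos: [0.4922, -0.1784, 0.0863]
eef_rot: [0.0, 0.994, 0.106, 0.0]
wrist_force: [0.6, 0.4, -0.2]
opening: -0.0
time_s: 18.1
eef_pos: [0.4941, -0.178, 0.0859]
eef_rot: [-0.0, 0.994, 0.106, -0.0]
wrist_force: [-0.2, 0.0, 0.8]
opening: -0.0
```

```bash
python3 -m pendant '[[[2,0.4,-0.4,0,0],[0,0,0,0,0]]]'|grep -v rot;python3 -m pendant '[[[1,0.2,-0.2,0,0],[0,0,0,0,0]]]'|grep -v rot;python3 -m pendant '[[[1,0.2,-0.2,0,0],[0,0,0,0,0]]]'|grep -v rot
```

```text
time_s: 18.35
eef_pos: [0.4958, -0.1776, 0.0855]
wrist_force: [-2.5, -0.4, 1.1]
opening: -0.001
time_s: 18.6
eef_pos: [0.4968, -0.1774, 0.0854]
wrist_force: [-3.6, -0.4, 2.5]
opening: -0.003
time_s: 18.85
eef_pos: [0.4977, -0.1772, 0.0851]
wrist_force: [-4.9, -0.8, 4.0]
opening: 0.0
```

```bash
python3 -m pendant '[[[1,0.2,-0.2,0,0],[0,0,0,0,0]]]'|grep -v rot;python3 -m pendant '[[[1,0.2,-0.2,0,0],[0,0,0,0,0]]]'|grep -v rot
```

```text
time_s: 19.1
eef_pos: [0.4986, -0.177, 0.0849]
wrist_force: [-4.8, -1.2, 4.4]
opening: -0.004
time_s: 19.35
eef_pos: [0.4995, -0.1768, 0.0847]
wrist_force: [-6.5, -0.8, 4.4]
opening: -0.001
```

```bash
for i in 1; do python3 -m pendant '[[[1,0.2,-0.2,0,0],[0,0,0,0,0]]]';python3 -m pendant '[[[1,0.2,-0.2,0,0],[0,0,0,0,0]]]';python3 -m pendant '[[[1,0.2,-0.2,0,0],[0,0,0,0,0]]]'; done|grep -v -e rot -e opening
```

```text
time_s: 19.6
eef_pos: [0.5006, -0.1766, 0.0845]
wrist_force: [-6.6, -0.1, 3.4]
time_s: 19.85
eef_pos: [0.5015, -0.1764, 0.0843]
wrist_force: [-6.0, -1.3, 3.5]
time_s: 20.1
eef_pos: [0.5025, -0.1762, 0.0841]
wrist_force: [-6.8, -0.7, 4.5]
```

```bash
for i in 1; do python3 -m pendant '[[[1,0.2,-0.2,0,0],[0,0,0,0,0]]]';python3 -m pendant '[[[1,0.2,-0.2,0,0],[0,0,0,0,0]]]'; done|grep -v -e rot -e opening
```

```text
time_s: 20.35
eef_pos: [0.5033, -0.176, 0.0839]
wrist_force: [-7.1, -0.6, 4.8]
time_s: 20.6
eef_pos: [0.5041, -0.1758, 0.0837]
wrist_force: [-8.1, -0.3, 6.7]
```

```bash
for i in 1; do python3 -m pendant '[[[1,0.2,-0.2,0,0],[0,0,0,0,0]]]';python3 -m pendant '[[[1,0.2,-0.2,0,0],[0,0,0,0,0]]]'; done|grep -v -e rot -e opening
```

```text
time_s: 20.85
eef_pos: [0.5049, -0.1756, 0.0835]
wrist_force: [-9.2, -0.9, 6.5]
time_s: 21.1
eef_pos: [0.5057, -0.1754, 0.0833]
wrist_force: [-10.4, -1.4, 8.6]
```

```bash
python3 -m pendant '[[[-5,-1,1,0,0],[-8,-2,3,0,0],[0,0,50,0,0],[15,-20,0,0,0],[34,-28,0,0,0],[25,0,0,0,0],[0,0,0,0,0],[0,0,0,0,0]]]'
python3 - <<'E'
from h import *
np.set_printoptions(precision=4,suppress=True)
p=np.load('plate.npy');r=plateR(p[3])
for n in ('side','top'):
  c=shot(n)
  for x in spotter.tip_of(n,'block_center')[:1]: print(x['confidence'],r.inv().apply(w(c,x['at'])-p[:3])*1000)
E
```

```text
time_s: 22.1
eef_pos: [0.5674, -0.226, 0.137]
eef_rot: [-0.0, 0.994, 0.106, -0.0]
wrist_force: [0.5, -0.1, -0.3]
opening: 0.003
0.81 [-35.3156 -33.0466  16.3079]
0.78 [-36.4263 -31.8337  16.9174]
```

```bash
python3 -m pendant '[[[0,0,-35,0,0],[0,0,-15,0,0],[0,0,0,0,0],[0,0,0,0,0]]]'|grep -v rot; python3 -m pendant '[[[-1,4,-0.7,0,0],[-1,4,-0.7,0,0],[0,0,0,0,0]]]'|grep -v rot;python3 -m pendant '[[[-0.5,2,-0.3,0,0],[0,0,0,0,0]]]'|grep -v rot
```

```text
time_s: 22.8
eef_pos: [0.5686, -0.2268, 0.0884]
wrist_force: [-0.6, 0.2, 0.7]
opening: 0.001
time_s: 23.18
eef_pos: [0.5661, -0.218, 0.0862]
wrist_force: [0.4, 0.3, -0.5]
opening: -0.002
time_s: 23.42
eef_pos: [0.5655, -0.2163, 0.0857]
wrist_force: [0.4, -0.4, -0.1]
opening: -0.001
```

```bash
for i in 1; do python3 -m pendant '[[[-0.5,2,-0.3,0,0],[0,0,0,0,0]]]'; python3 -m pendant '[[[-0.5,2,-0.3,0,0],[0,0,0,0,0]]]';python3 -m pendant '[[[-0.5,2,-0.3,0,0],[0,0,0,0,0]]]'; done |grep -v -e rot -e open
```

```text
time_s: 23.68
eef_pos: [0.565, -0.2143, 0.0853]
wrist_force: [-0.3, -0.6, -0.4]
time_s: 23.92
eef_pos: [0.5645, -0.2123, 0.085]
wrist_force: [0.4, 0.5, -0.2]
time_s: 24.18
eef_pos: [0.564, -0.2103, 0.0847]
wrist_force: [0.5, -0.4, -0.2]
```

```bash
for i in 1; do python3 -m pendant '[[[-0.5,2,-3,0,0],[0,0,0,0,0]]]'; python3 -m pendant '[[[-0.5,2,-0.3,0,0],[0,0,0,0,0]]]';python3 -m pendant '[[[-0.3,1.2,-0.2,0,0],[0,0,0,0,0]]]'; python3 -m pendant '[[[-0.3,1,-0.2,0,0],[0,0,0,0,0]]]'; done |grep -v -e rot -e open
```

```text
time_s: 24.42
eef_pos: [0.5633, -0.2081, 0.0813]
wrist_force: [-0.1, -0.6, 0.6]
time_s: 24.68
eef_pos: [0.563, -0.2063, 0.0814]
wrist_force: [0.2, 0.2, 0.1]
time_s: 24.92
eef_pos: [0.5628, -0.2052, 0.0813]
wrist_force: [0.7, -0.1, 0.2]
time_s: 25.18
eef_pos: [0.5624, -0.2041, 0.081]
wrist_force: [0.9, -0.1, 0.5]
```

```bash
for i in 1; do python3 -m pendant '[[[-0.3,1,-0.2,0,0],[0,0,0,0,0]]]';  python3 -m pendant '[[[-0.3,1,-0.2,0,0],[0,0,0,0,0]]]'; done |grep -v -e rot -e open
```

```text
time_s: 25.42
eef_pos: [0.5621, -0.2031, 0.0809]
wrist_force: [0.2, -0.0, -0.1]
time_s: 25.68
eef_pos: [0.5618, -0.2021, 0.0806]
wrist_force: [0.1, -0.5, -1.1]
```

```bash
for i in 1; do python3 -m pendant '[[[-0.5,2,-0.3,0,0],[0,0,0,0,0]]]';  python3 -m pendant '[[[-0.5,2,-0.3,0,0],[0,0,0,0,0]]]';python3 -m pendant '[[[-0.5,2,-0.3,0,0],[0,0,0,0,0]]]'; done |grep -v -e rot -e open
```

```text
time_s: 25.92
eef_pos: [0.5613, -0.2, 0.0803]
wrist_force: [-1.0, -0.5, 0.0]
time_s: 26.18
eef_pos: [0.5608, -0.198, 0.08]
wrist_force: [0.2, 0.2, -0.1]
time_s: 26.42
eef_pos: [0.5603, -0.196, 0.0797]
wrist_force: [-0.4, -0.8, -0.1]
```

```bash
for i in 1; do python3 -m pendant '[[[-0.5,2,-0.3,0,0],[0,0,0,0,0]]]';  python3 -m pendant '[[[-0.5,1.5,-0.3,0,0],[0,0,0,0,0]]]';python3 -m pendant '[[[-0.3,1,-0.2,0,0],[0,0,0,0,0]]]'; done |grep -v -e rot -e open
```

```text
time_s: 26.68
eef_pos: [0.56, -0.1944, 0.0796]
wrist_force: [-0.1, -1.5, 0.2]
time_s: 26.92
eef_pos: [0.5596, -0.1931, 0.0794]
wrist_force: [1.3, -1.8, 0.6]
time_s: 27.18
eef_pos: [0.5594, -0.1921, 0.0792]
wrist_force: [1.3, -4.5, 0.4]
```

```bash
for i in 1; do python3 -m pendant '[[[-0.3,1,-0.2,0,0],[0,0,0,0,0]]]';  python3 -m pendant '[[[-0.2,1,-0.2,0,0],[0,0,0,0,0]]]';python3 -m pendant '[[[-0.2,1,-0.2,0,0],[0,0,0,0,0]]]'; done |grep -v -e rot -e open
```

```text
time_s: 27.42
eef_pos: [0.5591, -0.1912, 0.0791]
wrist_force: [1.8, -5.4, 1.2]
time_s: 27.68
eef_pos: [0.5591, -0.1904, 0.079]
wrist_force: [1.3, -6.1, 1.5]
time_s: 27.92
eef_pos: [0.559, -0.1896, 0.079]
wrist_force: [0.0, -6.3, 2.1]
```

```bash
for i in 1; do python3 -m pendant '[[[-0.3,1,-0.2,0,0],[0,0,0,0,0]]]';  python3 -m pendant '[[[-0.2,1,-0.2,0,0],[0,0,0,0,0]]]'; done |grep -v -e rot -e open
```

```text
time_s: 28.18
eef_pos: [0.5587, -0.1887, 0.0788]
wrist_force: [1.5, -6.0, 1.5]
time_s: 28.42
eef_pos: [0.5585, -0.1877, 0.0786]
wrist_force: [1.3, -5.4, 2.2]
```

```bash
for i in 1; do python3 -m pendant '[[[-0.3,1,-0.2,0,0],[0,0,0,0,0]]]';  python3 -m pendant '[[[-0.2,1,-0.2,0,0],[0,0,0,0,0]]]';python3 -m pendant '[[[-0.2,1,-0.2,0,0],[0,0,0,0,0]]]'; done |grep -v -e rot -e open
```

```text
time_s: 28.68
eef_pos: [0.5582, -0.1866, 0.0784]
wrist_force: [2.3, -7.0, 2.5]
time_s: 28.92
eef_pos: [0.558, -0.1856, 0.0782]
wrist_force: [0.4, -6.4, 2.6]
time_s: 29.18
eef_pos: [0.5579, -0.1849, 0.0781]
wrist_force: [1.6, -7.5, 2.4]
```

```bash
for i in 1; do python3 -m pendant '[[[-0.3,1,-0.2,0,0],[0,0,0,0,0]]]'; done |grep -v -e rot -e open
```

```text
time_s: 29.42
eef_pos: [0.5578, -0.1842, 0.078]
wrist_force: [1.7, -7.3, 2.2]
```

```bash
for i in 1; do python3 -m pendant '[[[-0.2,1,-0.2,0,0],[0,0,0,0,0]]]';  python3 -m pendant '[[[-0.2,1,-0.2,0,0],[0,0,0,0,0]]]';python3 -m pendant '[[[-0.2,1,-0.2,0,0],[0,0,0,0,0]]]'; done |grep -v -e rot -e open
```

```text
time_s: 29.68
eef_pos: [0.5577, -0.1835, 0.078]
wrist_force: [0.4, -8.3, 2.0]
time_s: 29.92
eef_pos: [0.5577, -0.1828, 0.078]
wrist_force: [2.0, -9.6, 3.2]
time_s: 30.18
eef_pos: [0.5576, -0.1821, 0.078]
wrist_force: [2.5, -9.5, 3.1]
```

```bash
for i in 1; do python3 -m pendant '[[[-0.2,1,-0.2,0,0],[0,0,0,0,0]]]';  python3 -m pendant '[[[-0.2,1,-0.2,0,0],[0,0,0,0,0],[0,0,0,0,0]]]'; done |grep -v -e rot -e open
python3 -m pendant '[[[1,-5,1,0,0],[2,-8,2,0,0],[0,0,40,0,0],[0,-15,40,0,0],[0,0,30,0,0],[0,0,0,0,0]]]'
python3 - <<'E'
from h import *
np.set_printoptions(precision=4,suppress=True)
p=np.load('plate.npy');r=plateR(p[3])
for n in ('side','top'):
  c=shot(n)
  for x in spotter.tip_of(n,'block_center')[:1]: print(x['confidence'],r.inv().apply(w(c,x['at'])-p[:3])*1000)
  if n=='side': a=c
b=shot('wrist')
cv2.imwrite('pics/v9.png',np.hstack([cv2.resize(a['img'][120:190,220:320,::-1],None,fx=4,fy=4),cv2.resize(b['img'][80:360,50:450,::-1],(400,280))]))
E
```

```text
time_s: 30.42
eef_pos: [0.5576, -0.1814, 0.0779]
wrist_force: [3.1, -10.7, 2.8]
time_s: 30.8
eef_pos: [0.5576, -0.1807, 0.0779]
wrist_force: [2.4, -11.1, 3.7]
time_s: 31.55
eef_pos: [0.5599, -0.2057, 0.1915]
eef_rot: [0.001, 0.994, 0.106, 0.002]
wrist_force: [1.1, 0.7, 0.1]
opening: 0.001
0.63 [-37.3425 -35.3703  15.0462]
0.59 [-38.0342 -35.0431  14.9187]
```

View pics/v9.png

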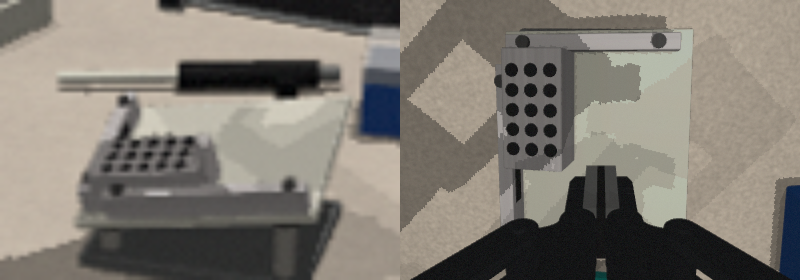

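```bash
python3 -m pendant '[[[-15,25,30,0,0],[-15,25,20,0,0],[0,0,0,0,0],[0,0,0,0,0]]]'; python3 - <<'E'
from h import *
b=shot('wrist','w10');p=np.load('plate.npy');r=plateR(p[3])
u=[pix(b,p[:3]+r.apply(np.array(a)/1000)) for a in ([-90,-70,0],[60,-70,0],[-90,20,0],[60,20,0])];u=np.array(u)
x0,y0=np.maximum(u.min(0).astype(int)-15,0);x1,y1=u.max(0).astype(int)+15
g=b['img'][y0:y1,x0:x1,::-1];k=min(780/g.shape[1],590/g.shape[0]);cv2.imwrite('pics/v10.png',cv2.resize(g,None,fx=k,fy=k,interpolation=cv2.INTER_CUBIC))
E
```

```text
time_s: 32.3
eef_pos: [0.5286, -0.1557, 0.238]
eef_rot: [-0.0, 0.994, 0.106, -0.001]
wrist_force: [0.4, 0.2, -0.1]
opening: 0.004
```

View pics/v10.png

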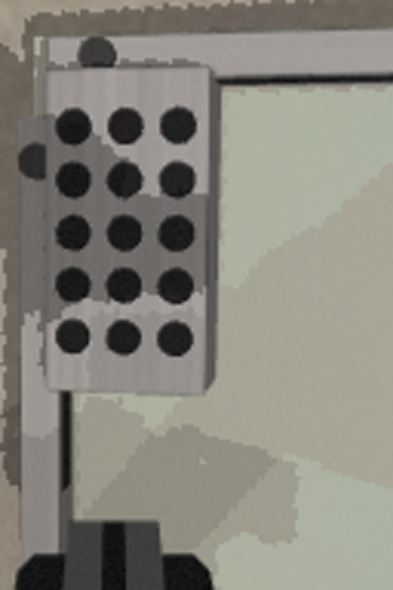

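The picture shows the block square against both fences, with no bar standing proud. Only a thin dark line is left at (66,440) and (300,78), which is the flush bar faces seen at a slant.

```bash
python3 -c "
from bench import order; print(order.hand_in())"
```

```text
the job is handed in; nothing more can be done
None
```

The long tube block is loaded on the white stand and pushed home against both fences. I handed the job in at about 32 s of the 50 s allowed; no verdict was reported.

**What I did**
- I picked up the block with the 5 x 3 wells and lowered its upper end onto the plate. I eased the grip so it tipped to the slope at an estimated 4 to 10 N, then let go a little up-slope of the set-down point.
- It slid down by itself and came to rest at about plate x = -29, y = -30 mm, lying parallel to the plate. I did not measure the bars there, but in the picture they looked still out.
- I then pushed it with closed fingers in 1 mm steps, first toward -x and then toward -y. In both pushes the force held level at about 7 N while the bar gave way, then climbed to about 12 N before I backed off.

**Last checks**
- The cameras put the block's centre at plate x ≈ -37 to -38, y ≈ -35 mm, inside the limits.
- The height read about 15 mm, where a flat block should give 18 mm. The finder is only good to about 4 mm.
- In the last close-up the block is square in the corner, and only thin dark lines show of the two bars. I read both as flush. The side bar is the less certain one, because its face is seen at a slant.
- The gripper was clear of everything, with the wrist force near zero. I did not measure the small block and the reagent bottle again afterwards, but no move went near them.

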